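Load the cell and click the battery cover shut

ROBOT

A 6-joint arm with a two-finger parallel gripper is mounted at the origin on a cart in front of the work surface, level with it; the furniture and walls round the work are solid. World frame = base frame: x ahead of the robot, y to its left, z up, the work surface at z = 0. Lengths are in m, angles in rad, forces in N, time in s.
With the tool pointing down it reaches from about 0.275 to 0.85 m from the base axis. Payload 5.2 kg.
Tool frame: the origin (TCP) lies midway between the tips of the shut fingers; the grasp point (between the pads) lies 19 mm behind it; z points along the fingers, y is the line along which they close (so a half turn about z gives the same grasp; the last joint's range is limited). The gripper opens to 85 mm and grips with 20 to 120 N. Pads are 22 mm wide; open, the fingers measure 114 mm over their backs; the gripper's body (76 mm by 85 mm) begins 54 mm behind the grasp point. The pads swing forward as they close: fully open they stand 13 mm farther back than shut.
Start: joints at [1.136, 0.259, 1.535, -0, 1.348, -0.203], TCP at [0.126, 0.535, 0.231] pointing down, gripper open.
Joint ranges: [-3.14, 3.14], [-0.91, 2.08], [0.19, 2.58], [-1.22, 4.36], [0.22, 2.71], [-3.12, 3.12]. Speed limits (rad/s): [2.57, 2.57, 3.14, 3.14, 3.14, 3.14].

INTERFACE

Orientations are given as a unit quaternion [w, x, y, z].
In Python, from workcell import r, claw, read_camera, camera_params gives the robot as it stands. The module is installed in compiled form; this text tells all that it offers. Calls block until the motion is done:
- r.movep(position, orientation): joint-space move of the TCP to a pose.
- r.line_to(position, rotation=None, feed=0.15): straight line of the TCP; rotation=None keeps the orientation; feed is the mean speed in m/s.
- r.move_joints(angles): joint-space move.
- claw.move_gripper(opening, force=None): finger opening in m; force is the grip in N (None keeps the last); returns when the fingers have stopped.
- r.dwell(seconds).
- r.solve_ik(position, orientation): joint angles nearest the present ones, or None.
- read_camera(name): name is "scene" or "side" or "wrist"; returns (picture, depth): 420x560x3 uint8, blue, green, red; 420x560 float32, m along the optical axis (not along the pixel's ray), 0 where there is no reading.
- camera_params(name): a dict with "camera_matrix" (3x3 intrinsics, pixels), "k1" (the pictures are not rectified: a ray, as slopes to the right and down, at radius r is drawn at 1 + k1 r^2 times it, then the intrinsics apply), "rvec" (rotation vector, rad) and "tvec" (3), from world to camera coordinates, as OpenCV has them. Camera axes: x right, y down, z forward; pixel columns grow to the right and rows downward; lengths in m; the calibration is good to about 2 mm. A picture is of the moment at which its call begins: read the wrist's pose just before it. camera_params takes no time and is no camera call; for the wrist camera it gives the pose at the moment of the call.
A pose or a line that the arm cannot do raises r.Unreachable and nothing moves.
- r.job_done(): hands the job in; it is judged then, once.
Readings, each from a call of its own:
- r.current_clock(): time.
- r.current_q(): joint angles.
- r.current_joint_velocities(): joint speeds.
- r.current_joint_torque(): joint torques, N m.
- r.current_position(): TCP position.
- r.current_ee_rot(): TCP orientation.
- r.current_ft_force(): force on the tool from outside, world axes, zero at the start.
- r.current_wrist_torque(): the same for the moment, N m.
- r.current_gripper_width(): finger opening in m.
- r.current_gripper_force(): force on a finger pad.
Only numpy, scipy, OpenCV 4.12 (cv2) and the standard library are available. Lean on these libraries where they do the work, as an engineer would, in place of code of your own. Each camera call takes 0.05 s, during which the arm holds its last target. There are 200 camera calls.

TASK

Lay the loose battery cell in the open bay of the battery box, its button end toward the latch end, let go of it, and then slide the cover along its rails over the cell until its springy tab clicks down behind the ledge. Feel for the click and push gently: stay well under 20 N, and do not ram the cover against its stop. Leave the other things on the worktop where they are.

Things in the scene. Friction and masses are not known exactly. Their poses are not given: they have to be found in the camera images.
- battery_box: Grey battery box screwed to the worktop, 241 long (x) x 84 wide (y), body 22 high, from x = -160 to +81. Origin on the worktop under the bay's centre; x runs along the rails toward the latch end (closing direction), z up. Two aluminium rails run along both long edges of its top (lips over |y| = 25 to 40); rail tops 30.5 above the worktop.
- bay (a point): Centre of the bay's floor, 25.6 above the worktop. The bay is a black cradle: 20 wide between side walls 4 thick, tops 31 above the worktop; 56 long between end plates 3 thick, tops 39 above the worktop (contact plate at the latch end, coil spring at the other). A cell lying in it has its axis 34 above the worktop.
- latch_zone (a point): Point on the box top, 60 from the bay's centre. Here stands a dark steel latch block, 24 long, 46 wide, 43.5 above the worktop, with a cross ledge 24 wide, 14 long, top 48.5 above the worktop, and a rubber buffer facing the bay. Block, ledge and buffer were set together by hand: they stand anywhere within a 16 mm range along the box's x, which is not measured.
- cover: Loose grey plastic cover, captive in the rails (1.5 play), drawn back at the start. Vault 87 x 44, 30.5 high, flanges 66 wide under the rail lips. Origin at its underside, which slides on the box top 22 above the worktop; axes as the box's. Rear wall at x = -53, open front at x = +34. Origin starts 97 to 107 behind the box's; at the click it is between x = -3 and +14 of the box, depending on the ledge.
- cover_rib (a point): Middle of the rear face of the cover's thumb rib, 58 behind the cover's origin, 36 above the worktop; the rib is 32 wide, 6 high (33 to 39 above the worktop). Push here toward +x with shut fingers. Sliding takes under 2 N, the tab up to 8 N over the last 20 before the click; about 2 after it a buffer gives 5 N per mm for 2, then it is hard. A push of about 13 N is past the click and safe.
- tab (a joint): Lift of the cover's springy tab, rad: 0 is at rest, level with the roof; about 0.05 to 0.1 while its hook rides on the ledge; it falls back to 0 with the click.
- tab_tip (a point): Underside of the tab's hook. The tab is a tongue 18 wide that sticks out 29 forward from the front of the cover's roof; the hook points down, its steep rear face 51 ahead of the cover's origin.
- cell: The battery cell (red and white cylinder with a metal button at its red end, plain white other end; 17 in diameter, 50 long), lying loose on the worktop, can roll; origin under its middle, about 7 below its axis; its y axis runs along the cell, away from the button end.
- cell_mid (a point): Centre of the cell, on its axis.
- cell_button (a point): Centre of the cell's button end, on its axis, 25 from its centre.
- tube_lying_a: Bystander: brass tube, 12 in diameter, 58 long, lying; origin under its middle.
- tube_standing: Bystander: the same brass tube standing upright; origin at its foot.
- jar: Bystander: jar with black lid, 57 in diameter, 60 high; origin at its foot.
- ring: Bystander: dark grey knurled ring, 35 in diameter, 8 high; origin under its centre.
- driver: Bystander: screwdriver with yellow handle, 164 long along its y; origin under its middle.
Things that resemble listed ones, but are neither listed nor needed, are in the scene too. There is more than one size of the cell; the one meant has the size given above.

How it is judged:
By the outcome, as a careful person would: the job done as asked, in the order asked, and still so for the second after the job is handed in, with the robot touching nothing.
It also fails if it takes over 48 s, if anything falls off the work surface, if the arm or the gripper's body presses on something with over 40 N, if the wrist force passes 120 N, or if a joint passes its speed limit or range.

## Working session

There is one attempt and no reset: what is moved stays moved. The work goes in short steps, each a Python script; the robot and the scene stay as the last script left them, time stands still between calls to the robot, and variables do not carry over. Pictures are saved under pics/ and viewed, at most 10 in all, crops included, and the job is handed in when it is done.

```bash
mkdir -p pics
cat > h.py <<'E'
import numpy as np, cv2
from workcell import r, claw, read_camera, camera_params
def params(n):
    p=camera_params(n); R=cv2.Rodrigues(np.array(p["rvec"],float))[0]
    return np.array(p["camera_matrix"],float),p["k1"],R,np.array(p["tvec"],float).ravel()
def rays(P,uv):
    K,k1,R,t=P; uv=np.atleast_2d(np.array(uv,float))
    D=np.array([k1,0,0,0,0.])
    s=cv2.undistortPoints(uv.reshape(-1,1,2),K,D).reshape(-1,2)
    return -R.T@t, np.c_[s,np.ones(len(s))]@R
def plane(P,uv,z):
    c,d=rays(P,uv); return c+d*((z-c[2])/d[:,2])[:,None]
def cloud(P,depth):
    v,u=np.mgrid[0:420,0:560]; c,d=rays(P,np.c_[u.ravel(),v.ravel()])
    X=c+d*depth.reshape(-1,1); X[depth.ravel()==0]=np.nan
    return X.reshape(420,560,3)
def proj(P,X):
    K,k1,R,t=P
    return cv2.projectPoints(np.atleast_2d(np.array(X,float)),R,t,K,np.array([k1,0,0,0,0.]))[0].reshape(-1,2)
def tri(P1,uv1,P2,uv2):
    A=np.zeros((3,3));b=np.zeros(3)
    for P,uv in((P1,uv1),(P2,uv2)):
        c,d=rays(P,uv);d=d[0]/np.linalg.norm(d[0]);M=np.eye(3)-np.outer(d,d);A+=M;b+=M@c
    return np.linalg.solve(A,b)
E
python3 - <<'E'
from h import *
for n in("scene","side","wrist"):
    P=params(n); im,d=read_camera(n); cv2.imwrite(f"pics/{n}0.png",im); np.savez(f"{n}0.npz",im=im,d=d)
    print(n,-P[2].T@P[3],P[2][2],P[0][0,0])
print(r.current_ee_rot(),r.current_clock(),r.current_ft_force())
E
```

```text
scene [-0.11158639  0.03259775  0.83760911] [ 0.59939268  0.1950119  -0.77633677] 449.9976415322336
side [0.04830585 0.86033883 0.41307596] [ 0.51761815 -0.75811136 -0.39665931] 385.001880595081
wrist [0.05069981 0.55434665 0.37312673] [ 0.29594782 -0.07119557 -0.95254715] 291.8912231462573
[-2.18940114e-04  1.15636485e-01  9.93291344e-01 -6.79371914e-04] 0.15 [-0.17958627  0.70721076 -0.30455952]
```

View pics/scene0.png

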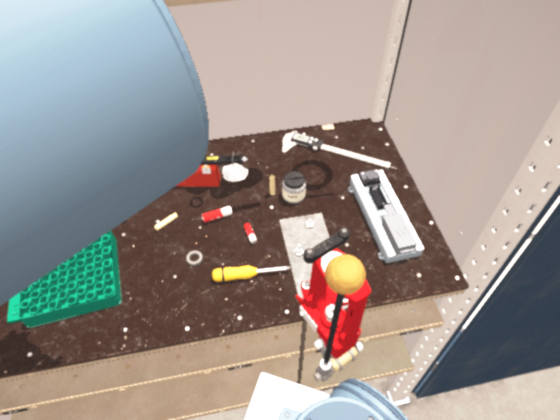

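View pics/side0.png

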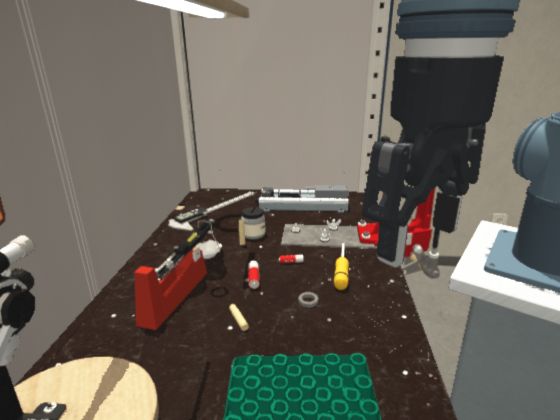

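The scene view shows two red/white cells, a large one at about (216,213) and a small one at (250,233). The box is at (385,215), with its dark latch block at the far end (372,178) and the cover at the near end (400,235). Next I measure both.

Run:
```python
from h import *
P=params("scene");f=np.load("scene0.npz");im,d=f["im"],f["d"];C=cloud(P,d)
hsv=cv2.cvtColor(im,cv2.COLOR_BGR2HSV)
red=((hsv[...,0]<8)|(hsv[...,0]>172))&(hsv[...,1]>150)&(hsv[...,2]>90)
white=(hsv[...,1]<70)&(hsv[...,2]>150)
for nm,(x0,y0,x1,y1) in {"big":(196,200,236,226),"small":(240,218,262,248)}.items():
    for mn,m in(("red",red),("white",white)):
        mm=np.zeros_like(m);mm[y0:y1,x0:x1]=m[y0:y1,x0:x1]
        v,u=np.nonzero(mm);q=plane(P,np.c_[u,v],0.0085)[:,:2];mu=q.mean(0)
        w,V=np.linalg.eigh(np.cov(q.T));pr=(q-mu)@V
        print(nm,mn,len(u),mu.round(4),V[:,1].round(3),np.ptp(pr,0).round(4),C[mm][:,2].max().round(4))
# box: points with height 0.02..0.06 in box region
reg=np.zeros(d.shape,bool);reg[160:270,340:430]=1
for lo,hi in((.018,.026),(.027,.034),(.035,.046),(.046,.06)):
    m=reg&(C[...,2]>lo)&(C[...,2]<hi);q=C[m][:,:2].astype(np.float32);print(lo,len(q),cv2.minAreaRect(q) if len(q)>4 else 0)
print("side of cells")
P=params("side");f=np.load("side0.npz");C=cloud(P,f["d"])
m=(C[...,2]>.02)&(C[...,2]<.07)&(C[...,1]<-.1)&(C[...,0]>.2)
print(C[m].min(0),C[m].max(0))
crop=cv2.resize(im[160:270,340:430],None,fx=5,fy=5,interpolation=cv2.INTER_CUBIC);cv2.imwrite("pics/box0.png",crop)
```

```text
big red 161 [0.4502 0.3922] [-0.746  0.666] [0.0317 0.043 ] nan
big white 106 [0.473 0.366] [-0.69   0.724] [0.0294 0.075 ] 0.0214
small red 72 [0.4428 0.2989] [-0.802 -0.597] [0.0179 0.0328] 0.0165
small white 67 [0.4202 0.2786] [-0.848 -0.53 ] [0.018  0.0258] 0.0177
0.018 795 ((0.6087008714675903, -0.021935075521469116), (0.2615123987197876, 0.17218080163002014), 32.039764404296875)
0.027 1123 ((0.6063448190689087, -0.02500978112220764), (0.2570990025997162, 0.17164406180381775), 32.57879638671875)
0.035 410 ((0.6067467927932739, -0.034952327609062195), (0.24929842352867126, 0.1524421125650406), 32.34809494018555)
0.046 889 ((0.6049635410308838, -0.03387625515460968), (0.24709318578243256, 0.14234869182109833), 27.44093894958496)
side of cells
[ 0.20011425 -1.55642954  0.02000409] [ 0.83530181 -0.10021169  0.06995227]
```

View pics/box0.png

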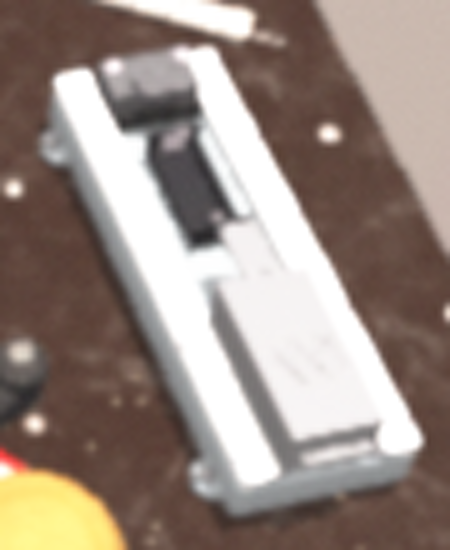

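The crop shows the open black bay at about (190,185) and the dark latch block at (150,85). The grey cover is at (300,350) with its tab at (245,245), so closing runs toward the top left, away from the robot. I convert the rail ends and check which wrist yaws are reachable.

```bash
cat >> h.py <<'E'
from scipy.spatial.transform import Rotation as Ro
def quat(yaw):
    "tool down, tool x axis at world angle yaw"
    c,s=np.cos(yaw),np.sin(yaw)
    M=np.array([[c,s,0],[s,-c,0],[0,0,-1.]])
    x,y,z,w=Ro.from_matrix(M).as_quat(); return [w,x,y,z]
E
python3 - <<'E'
from h import *
P=params("scene")
c=np.array([[55,75],[215,50],[275,480],[420,440]])/5+[340,160]
q=plane(P,c,.0305)[:,:2];print(q.round(3))
far=(q[0]+q[1])/2;near=(q[2]+q[3])/2;u=far-near;L=np.linalg.norm(u);u/=L
bx=np.arctan2(u[1],u[0]);bay=near+u*.160;print("box",L,bx,bay)
a=np.array([.82,.57]);ca=np.arctan2(a[1],a[0]);cell=np.array([.4325,.289]);print("cell yaw",ca)
for nm,xy,y in(("cell",cell,ca),("bay",bay,bx),("rib",near-u*.01,bx),("rib90",near-u*.01,bx+np.pi/2)):
    for k in(0,np.pi):
        s=r.solve_ik([*xy,.15],quat(y+k));print(nm,xy.round(3),k, None if s is None else np.round(s,2))
E
```

```text
[[ 0.658  0.109]
 [ 0.7    0.037]
 [ 0.458 -0.033]
 [ 0.498 -0.089]]
box 0.24158466364789113 0.5869470066476314 [0.61103153 0.02797628]
cell yaw 0.6074445979876479
cell [0.432 0.289] 0 [ 0.37  0.28  1.72 -0.    1.14  1.34]
cell [0.432 0.289] 3.141592653589793 [ 0.37  0.28  1.72 -0.    1.14 -1.8 ]
bay [0.611 0.028] 0 [-0.14  0.43  1.49 -0.    1.22  0.85]
bay [0.611 0.028] 3.141592653589793 [-0.14  0.43  1.49 -0.    1.22 -2.29]
rib [ 0.469 -0.066] 0 [-0.38  0.2   1.83 -0.    1.12  0.61]
rib [ 0.469 -0.066] 3.141592653589793 [-0.38  0.2   1.83 -0.    1.12 -2.53]
rib90 [ 0.469 -0.066] 0 [-0.38  0.2   1.83 -0.    1.12 -0.96]
rib90 [ 0.469 -0.066] 3.141592653589793 [-0.38  0.2   1.83 -0.    1.12  2.18]
```

Run:
```python
from h import *
def snap(n):
    P=params("wrist");im,d=read_camera("wrist");cv2.imwrite(f"pics/{n}.png",im);np.savez(f"{n}.npz",im=im,d=d,K=P[0],k=P[1],R=P[2],t=P[3]);return im
ims=[]
ux=np.array([np.cos(.587),np.sin(.587)])
for n,xy,z,y in(("c1",[.432,.289],.16,.607),("b1",[.611,.028],.20,.587),("b2",np.array([.611,.028])-.07*ux,.20,.587),("c2",[.462,.289],.16,.607)):
    r.movep([*xy,z],quat(y));r.dwell(.15);ims.append(snap(n));print(n,r.current_clock(),r.current_position().round(4) if hasattr(r.current_position(),'round') else r.current_position())
cv2.imwrite("pics/m.png",cv2.resize(np.vstack([np.hstack(ims[:2]),np.hstack(ims[2:])]),(800,600)))
```

```text
c1 1.8333 [0.4316 0.2898 0.1602]
b1 3.25 [0.6105 0.0295 0.2   ]
b2 3.8333 [ 0.5536 -0.0102  0.2001]
c2 5.2333 [0.4629 0.288  0.1602]
```

View pics/m.png

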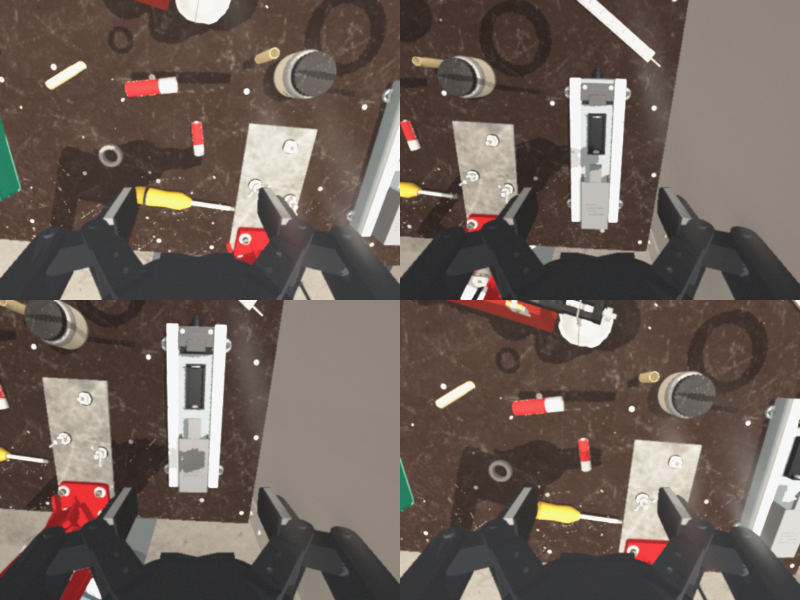

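In the mosaic, the small cell is at about (198,140) in c1, red end up. In b1 and b2 the box stands upright with the latch at the top and the bay at (597,132) and (194,385). I segment these.

```bash
cat >> h.py <<'E'
def load(n):
    f=np.load(n+".npz");return (f["K"],float(f["k"]),f["R"],f["t"]),f["im"],f["d"]
E
python3 - <<'E'
from h import *
res={}
for n,(x0,y0,x1,y1) in {"c1":(255,160,300,230),"c2":(240,190,280,255)}.items():
    P,im,d=load(n);sub=im[y0:y1,x0:x1];hsv=cv2.cvtColor(sub,cv2.COLOR_BGR2HSV)
    red=((hsv[...,0]<10)|(hsv[...,0]>170))&(hsv[...,1]>120)&(hsv[...,2]>80)
    wh=(hsv[...,1]<60)&(hsv[...,2]>140)
    m=((red|wh)*255).astype(np.uint8);k,lab,st,ce=cv2.connectedComponentsWithStats(m)
    i=1+np.argmax(st[1:,4]);v,u=np.nonzero(lab==i);uv=np.c_[u+x0,v+y0].astype(float)
    rc=cv2.minAreaRect(uv.astype(np.float32));q=plane(P,uv,.0085)[:,:2];rw=cv2.minAreaRect((q*1000).astype(np.float32))
    rr=uv[red[v,u]].mean(0);ww=uv[wh[v,u]].mean(0)
    res[n]=(P,np.array(rc[0]),rr,ww)
    Z=cloud(P,d)[y0:y1,x0:x1][lab==i]
    print(n,st[i],rc,"world",rw,"red",plane(P,rr,.0085)[0],"white",plane(P,ww,.0085)[0],"depthZ max",np.nanmax(Z[:,2]),np.nanmedian(Z,0))
a,b=res["c1"],res["c2"]
for k in(1,2,3):print("tri",tri(a[0],a[k],b[0],b[k]).round(4))
A=load("b1")[1][100:330,225:325];B=load("b2")[1][10:280,215:330]
c1=load("c1")[1][160:230,240:310]
f=lambda x,h:cv2.resize(x,(int(x.shape[1]*h/x.shape[0]),h),interpolation=cv2.INTER_CUBIC)
cv2.imwrite("pics/bb.png",np.hstack([f(A,600),f(B,600),f(c1,600)[:,100:350]])[:,:800])
E
```

```text
c1 [ 12   9  19  50 699] ((276.1192321777344, 193.49046325683594), (49.48191452026367, 16.028791427612305), 85.42607879638672) world ((432.15447998046875, 291.0111999511719), (53.272789001464844, 16.447330474853516), 39.79413604736328) red [0.43802632 0.2959822  0.0085    ] white [0.42197409 0.28189317 0.0085    ] depthZ max 0.017313640300087807 [0.43381026 0.2921449  0.01419716]
c2 [  8   3  20  48 647] ((258.1769714355469, 216.41537475585938), (47.75337219238281, 15.628376007080078), 82.87498474121094) world ((431.8442687988281, 290.5003662109375), (53.79225158691406, 16.56854248046875), 40.30995178222656) red [0.43734716 0.29565737 0.0085    ] white [0.42154285 0.28196297 0.0085    ] depthZ max 0.01759248928014967 [0.43410826 0.29232297 0.01409683]
tri [0.4329 0.2915 0.01  ]
tri [0.4392 0.2966 0.0144]
tri [0.423  0.2826 0.0125]
```

View pics/bb.png

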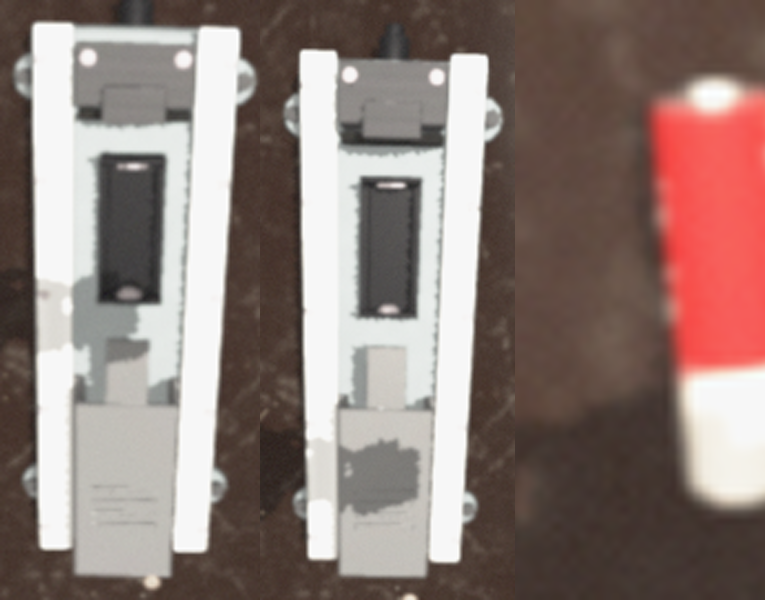

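The crops show the rail ends clearly. The bay is a dark rectangle at about (130,228) in b1 and (390,247) in b2, and the button is at the cell's red top end. I compute the box frame from the rail-end corners and the bay edges.

Run:
```python
from h import *
P1,P2=load("b1")[0],load("b2")[0]
a=lambda p:(np.array(p,float)+.5)/(600/230)-.5+[225,100]
b=lambda p:(np.array(p,float)-[261,0]+.5)/(600/270)-.5+[215,10]
F=dict(fl=((33,25),(300,52)),fr=((240,30),(488,55)),nl=((40,548),(308,557)),nr=((207,551),(460,560)))
W={}
for k,(p,q) in F.items():
    X=plane(P1,a(p),.0305)[0,:2];Y=plane(P2,b(q),.0305)[0,:2];W[k]=(X,Y);print(k,X.round(4),Y.round(4),"tri",tri(P1,a(p),P2,b(q)).round(4))
for i in(0,1):
    far=(W["fl"][i]+W["fr"][i])/2;near=(W["nl"][i]+W["nr"][i])/2;u=far-near;L=np.linalg.norm(u);u/=L
    print("view",i,"L",L.round(4),"w",np.linalg.norm(W["fl"][i]-W["fr"][i]).round(4),np.linalg.norm(W["nl"][i]-W["nr"][i]).round(4),"yaw",np.arctan2(u[1],u[0]).round(4),"bay",(near+u*.160).round(4),(far-u*.081).round(4))
# bay edges: outer side of plates top z=.039 (top edge / bottom edge mids), side walls z=.031
G=dict(top=((132,155),(391,177),.039),bot=((130,302),(388,318),.039),lef=((99,228),(360,247),.031),rig=((163,228),(421,247),.031))
for k,(p,q,z) in G.items():print(k,plane(P1,a(p),z)[0].round(4),plane(P2,b(q),z)[0].round(4),"tri",tri(P1,a(p),P2,b(q)).round(4))
# cover: rear end top (roof z .0525) and rib
for n,p,q in(("rear",(122,576),(382,577)),("tabtip",(127,340),(388,347)),("ledge",(133,122),(392,138)),("roof front",(127,405),(385,408))):
    print(n,plane(P1,a(p),.0525)[0].round(4),tri(P1,a(p),P2,b(q)).round(4))
```

```text
fl [0.6591 0.1107] [0.6589 0.111 ] tri [0.659  0.1108 0.0307]
fr [0.7023 0.0426] [0.7026 0.0433] tri [0.702  0.0431 0.0333]
nl [ 0.4554 -0.0177] [ 0.4556 -0.0169] tri [ 0.4577 -0.0165  0.034 ]
nr [ 0.4991 -0.0862] [ 0.4994 -0.0858] tri [ 0.5003 -0.0851  0.0325]
view 0 L 0.2407 w 0.0807 0.0813 yaw 0.5637 bay [0.6125 0.0335] [0.6122 0.0333]
view 1 L 0.2404 w 0.0805 0.0817 yaw 0.5638 bay [0.6128 0.0342] [0.6123 0.0339]
top [0.6395 0.0512 0.039 ] [0.638  0.0503 0.039 ] tri [0.6385 0.0507 0.0315]
bot [0.5876 0.0176 0.039 ] [0.5863 0.0177 0.039 ] tri [0.5861 0.0172 0.0346]
lef [0.6054 0.0452 0.031 ] [0.6054 0.046  0.031 ] tri [0.6057 0.0456 0.0331]
rig [0.6203 0.0228 0.031 ] [0.621  0.0225 0.031 ] tri [0.6208 0.0229 0.0327]
rear [ 0.4789 -0.0504  0.0525] [ 0.4778 -0.0507  0.0513]
tabtip [0.5771 0.0121 0.0525] [0.5765 0.0114 0.0503]
ledge [0.6516 0.0588 0.0525] [0.6509 0.0583 0.0438]
roof front [ 0.5526 -0.0043  0.0525] [ 0.5536 -0.0031  0.0555]
```

Run:
```python
from h import *
y=.699;xy=np.array([.432,.2907])
claw.move_gripper(.04,30)
r.movep([*xy,.07],quat(y));r.line_to([*xy,.0050],feed=.08)
print("F",r.current_ft_force(),r.current_clock())
claw.move_gripper(.0,30);print("w",r.current_gripper_width(),r.current_gripper_force(),r.current_position())
r.line_to([*xy,.10],feed=.15)
bay=np.array([.6126,.0340]);u=np.array([np.cos(.5637),np.sin(.5637)])
r.movep([*(bay+.001*u),.10],quat(.5637));r.dwell(.2)
P=params("wrist");im,d=read_camera("wrist");np.savez("g1.npz",im=im,d=d,K=P[0],k=P[1],R=P[2],t=P[3])
cv2.imwrite("pics/g1.png",im);print(r.current_clock(),r.current_position(),r.current_gripper_width(),r.current_ft_force())
```

```text
F [-0.04308712 -0.56294777  0.45673929] 7.175
w 0.01534914317525461 29.72450941801071 [0.43245115 0.29088569 0.00564167]
9.7417 [0.61308785 0.03588825 0.10019414] 0.015571343603610292 [ 0.22913139 -0.158331   -0.07862671]
```

View pics/g1.png

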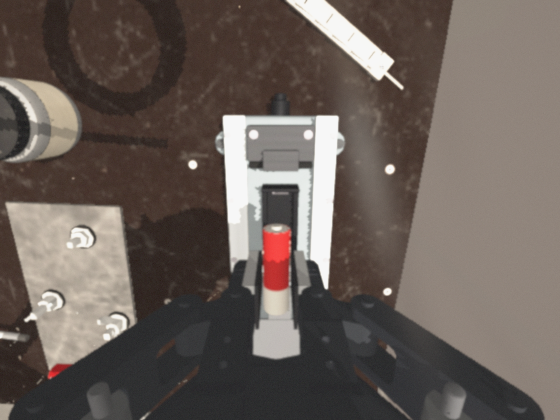

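The cell is held upright between the pads, red button end at about (276,230) toward the latch, over the bay at (280,205). I check its height and offset in the grip.

Run:
```python
from h import *
P,im,d=load("g1");C=cloud(P,d)
hsv=cv2.cvtColor(im,cv2.COLOR_BGR2HSV);red=((hsv[...,0]<10)|(hsv[...,0]>170))&(hsv[...,1]>120)&(hsv[...,2]>60)
m=np.zeros_like(red);m[220:295,255:300]=red[220:295,255:300]
u=np.array([np.cos(.5637),np.sin(.5637)]);n=np.array([-u[1],u[0]]);T=np.array([.61309,.03589])
def loc(X):return np.c_[(X[:,:2]-T)@u,(X[:,:2]-T)@n,X[:,2]]*1000
q=loc(C[m]);q=q[~np.isnan(q[:,0])];print("red cloud pct",np.percentile(q,[1,10,50,90,99],axis=0).round(1))
for uv in((277,229),(276,312),(263,231),(290,231)):
    v=int(uv[1]);print(uv,"z.100",loc(plane(P,uv,.104)).round(1),"depth",loc(C[v,uv[0]][None]).round(1))
# width along rows of red on plane z=axis
v,uu=np.nonzero(m)
for row in range(232,290,8):
    w=uu[v==row];print(row,w.min(),w.max(),loc(plane(P,[(w.min(),row),(w.max(),row)],.104)).round(1)[:,:2].tolist())
w=(hsv[...,1]<90)&(hsv[...,2]>130);print("white rows",np.nonzero(w[285:335,274])[0]+285)
```

```text
red cloud pct [[ -8.4  -5.6 103.9]
 [ -4.5  -4.1 106.6]
 [  9.2   1.1 109.1]
 [ 21.6   6.7 110.3]
 [ 24.1   7.9 111. ]]
(277, 229) z.100 [[ 24.2   0.6 104. ]] depth [[ 24.5   0.6 104.8]]
(276, 312) z.100 [[-26.3   1.  104. ]] depth [[-21.    1.1 110.9]]
(263, 231) z.100 [[ 23.    7.8 104. ]] depth [[ 23.5   7.7 105.1]]
(290, 231) z.100 [[ 23.1  -6.  104. ]] depth [[ -9.1 -10.1  25.1]]
232 263 289 [[22.5, 7.8], [22.5, -5.5]]
240 263 290 [[18.0, 7.9], [18.1, -6.1]]
248 263 288 [[13.5, 7.9], [13.5, -5.1]]
256 263 289 [[8.8, 8.0], [8.9, -5.7]]
264 263 288 [[4.1, 8.0], [4.2, -5.3]]
272 264 288 [[-0.7, 7.5], [-0.7, -5.3]]
280 263 288 [[-5.6, 8.1], [-5.6, -5.4]]
288 267 285 [[-10.6, 6.0], [-10.6, -3.9]]
white rows [291 292 293 294 295 296 297 298 299 300 301 302 303 304 305 306 307 308
 309 310 311 312 313 314 315 316 317 318 319 320 321 322 323 324 325 326
 327 328 329 330 331 332 333 334]
```

Run:
```python
from h import *
yaw=.5637;u=np.array([np.cos(yaw),np.sin(yaw)]);n=np.array([-u[1],u[0]]);T=np.array([.61309,.03589])
P,im,d=load("g1");g=cv2.cvtColor(im,cv2.COLOR_BGR2GRAY);ys=[]
for row in range(196,222,4):
    c=np.nonzero(g[row,250:312]<110)[0]+250;X=plane(P,[(c.min(),row),(c.max(),row)],.031)[:,:2]
    ys.append((X.mean(0)-T)@n*1000);print(row,c.min(),c.max(),((X-T)@n*1000).round(1))
yb=np.median(ys);print("bay n",yb)
if abs(yb+1.35)<1.2:
    tgt=T+0.000*u+((yb-1.35)/2-1.0)/1000*n
    # compensate the standing error seen between command and reading
    cmd=tgt.copy()
    for z in(.07,.046):
        r.line_to([*cmd,z],quat(yaw),feed=.06);r.dwell(.15)
        e=tgt-np.array(r.current_position())[:2];cmd=cmd+e;print("err",e.round(4))
    f0=np.array(r.current_ft_force())
    for z in(.042,.039,.036,.0335):
        r.line_to([*cmd,z],feed=.04);f=np.array(r.current_ft_force())-f0;print(z,f.round(2),r.current_position())
        if f[2]>5:break
    print((np.array(r.current_position())[:2]-T)@np.c_[u,n]*1000,r.current_clock())
```

```text
196 262 297 [ 11.7 -14.6]
200 262 297 [ 11.8 -14.6]
204 262 297 [ 11.8 -14.7]
208 262 296 [ 11.8 -14. ]
212 262 296 [ 11.9 -14.1]
216 262 296 [ 11.9 -14.2]
220 262 296 [ 12.  -14.3]
bay n -1.1437211017164859
err [-0.0004  0.0001]
err [ 0.0001 -0.0001]
0.042 [-0.03  0.21 -0.51] [0.61381111 0.03402809 0.04180373]
0.039 [-0.12  0.33 -0.3 ] [0.61380996 0.03404036 0.03876248]
0.036 [-0.89 -0.48 -0.01] [0.61377263 0.03403895 0.03568079]
0.0335 [0.04 0.37 0.05] [0.6138494  0.03401928 0.03328705]
[-0.35764618 -1.98704768] 12.2417
```

Run:
```python
from h import *
p=np.array(r.current_position())
claw.move_gripper(.035,30);r.dwell(.2);print(r.current_ft_force())
r.line_to([p[0],p[1],.10],feed=.1)
yaw=.5637;u=np.array([np.cos(yaw),np.sin(yaw)])
bay=np.array([.6126,.0340]);q=bay-.185*u
claw.move_gripper(0,30)
r.movep([*(bay-.10*u),.14],quat(yaw));r.dwell(.15)
P=params("wrist");im,d=read_camera("wrist");np.savez("h1.npz",im=im,d=d,K=P[0],k=P[1],R=P[2],t=P[3])
cv2.imwrite("pics/h1.png",cv2.resize(im[:,150:400],None,fx=1.4,fy=1.4));print(r.current_clock(),r.current_position(),r.current_gripper_width())
```

```text
[-0.44654899 -0.14477177  0.9024358 ]
14.725 [ 0.52867333 -0.01905967  0.13953382] -0.00020471282340792213
```

View pics/h1.png

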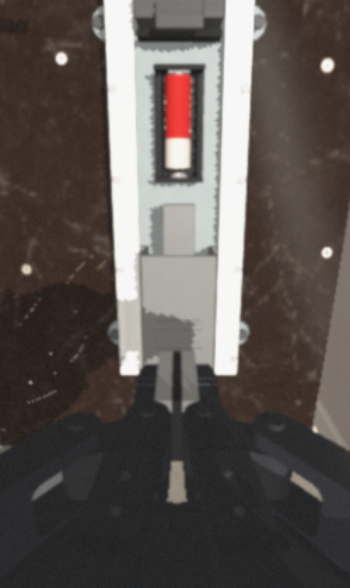

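The cell lies seated between the end plates at about (178,120), button end (red) toward the latch, released. Now the push.

```bash
cat > push.py <<'E'
from h import *
yaw=.5637;u=np.array([np.cos(yaw),np.sin(yaw)]);n=np.array([-u[1],u[0]])
bay=np.array([.6126,.0340])-.0006*n
Q=quat(yaw)
def go(x,z,feed): r.line_to([*(bay+x*u),z],Q,feed=feed)
def F(): return -np.mean([np.array(r.current_ft_force())[:2]@u for _ in range(3)])
def X(): return (np.array(r.current_position())[:2]-bay)@u*1000
E
python3 - <<'E'
from push import *
r.movep([*(bay-.19*u),.09],Q);go(-.19,.032,.08);r.dwell(.2);f0=F();print("f0",f0,r.current_position(),r.current_clock())
x=-.19;log=[]
while x<-.097:   # cover origin about x+69mm -> stop near -28
    x+=.006;go(x,.032,.04);f=F()-f0;log.append((round(X(),1),round(f,1)))
    if f>5:break
print(log,r.current_clock(),r.current_ft_force());open("f0","w").write(f"{f0} {x}")
E
```

```text
f0 0.25391275265778346 [ 0.45273546 -0.06818433  0.03251538] 16.2917
[(np.float64(-183.6), np.float64(-0.0)), (np.float64(-177.7), np.float64(-1.4)), (np.float64(-171.7), np.float64(0.1)), (np.float64(-165.7), np.float64(-0.2)), (np.float64(-159.7), np.float64(-0.6)), (np.float64(-153.7), np.float64(0.3)), (np.float64(-147.7), np.float64(0.1)), (np.float64(-141.7), np.float64(0.4)), (np.float64(-135.7), np.float64(0.7)), (np.float64(-129.7), np.float64(-0.3)), (np.float64(-123.7), np.float64(0.4)), (np.float64(-117.7), np.float64(-0.9)), (np.float64(-111.7), np.float64(-0.2)), (np.float64(-105.7), np.float64(0.3)), (np.float64(-99.7), np.float64(-0.3)), (np.float64(-93.7), np.float64(-0.4))] 21.0917 [-0.27470937  0.63452497  0.56199284]
```

Run:
```python
from push import *
im=read_camera("wrist")[0];s=read_camera("scene")[0]
cv2.imwrite("pics/p1.png",np.hstack([cv2.resize(im[:,130:430],(400,560)),cv2.resize(s[150:280,335:428],(400,560))]))
```

```text
(no output)
```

View pics/p1.png

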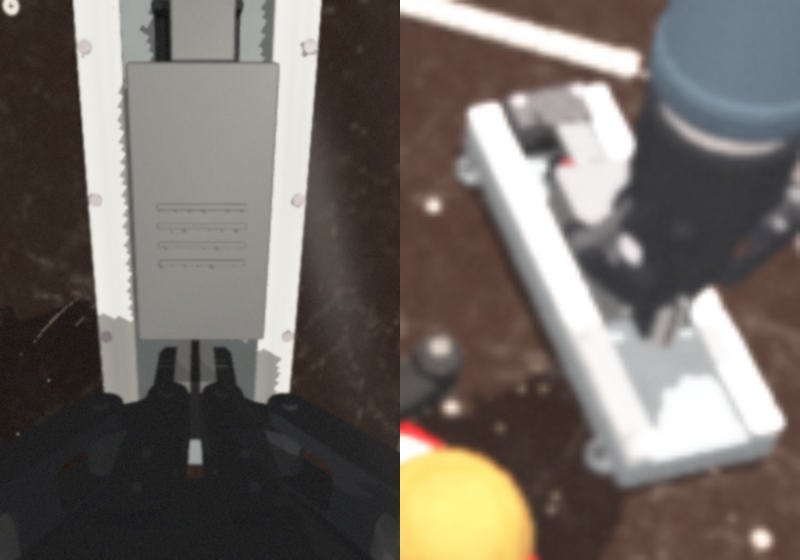

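The cover has followed the fingers (left picture, roof spanning rows 65–340) and its tab is approaching the latch. I continue in fine steps with a force limit.

Run:
```python
from push import *
f0,x=map(float,open("f0").read().split());log=[];t0=r.current_clock()
while x<-.05 and r.current_clock()<40:
    x+=.001 if not log or log[-1][1]<6 else .0005
    go(x,.032,.02);f=F()-f0;log.append((float(round(X(),1)),float(round(f,1))))
    if f>10.5:break
print(log,x,r.current_clock(),r.current_ft_force());open("f0","w").write(f"{f0} {x}")
```

```text
[(-93.0, -0.4), (-91.9, -0.6), (-90.9, -0.0), (-89.9, -0.1), (-88.9, -0.6), (-87.9, -0.6), (-86.9, -0.0), (-85.9, -1.0), (-84.9, -0.8), (-83.9, -0.5), (-82.9, -0.2), (-81.9, -0.1), (-81.0, 0.4), (-80.4, 2.6), (-79.4, 4.0), (-77.6, 0.9), (-76.7, 0.9), (-75.9, 0.7), (-74.9, 1.0), (-73.9, 1.1), (-72.9, 1.6), (-71.9, 0.6), (-70.9, 0.7), (-69.9, 1.2), (-68.9, 1.8), (-67.9, 1.1), (-66.9, 0.6), (-65.9, 1.4), (-64.9, 1.1), (-63.9, 1.5), (-62.9, 0.7), (-61.4, -0.6), (-60.7, 0.1), (-59.9, -0.6), (-59.2, 1.2), (-58.7, 4.5), (-58.1, 7.0), (-58.1, 8.9), (-57.9, 9.2), (-57.8, 11.4)] -0.05549999999999988 31.1917 [-9.39580884 -6.96259722  5.96385287]
```

The log shows the tab climbing at −80, riding the ledge, a drop at −62 (the click), then the buffer. I back off and check.

Run:
```python
from push import *
go(-.075,.032,.06);go(-.075,.10,.12);go(-.06,.15,.12);r.dwell(.1)
P=params("wrist");im,d=read_camera("wrist");cv2.imwrite("pics/e1.png",cv2.resize(im[0:400,160:400],(480,600) if 0 else (360,600)))
C=cloud(P,d);q=C.reshape(-1,3);q=q[~np.isnan(q[:,0])];L=np.c_[(q[:,:2]-bay)@u,(q[:,:2]-bay)@n,q[:,2]]*1000
for a in range(20,80,4):
    s=L[(L[:,0]>=a)&(L[:,0]<a+4)&(abs(L[:,1])<6)];print(a,len(s),np.median(s[:,2]).round(1) if len(s) else None)
print(r.current_clock(),r.current_position())
```

```text
20 90 52.6
24 77 52.5
28 92 52.5
32 81 52.5
36 96 52.3
40 83 52.5
44 92 52.2
48 96 52.2
52 95 52.3
56 97 52.3
60 90 52.4
64 100 52.5
68 91 52.5
72 38 52.1
76 0 None
33.1167 [0.56119839 0.00146801 0.14870362]
```

View pics/e1.png

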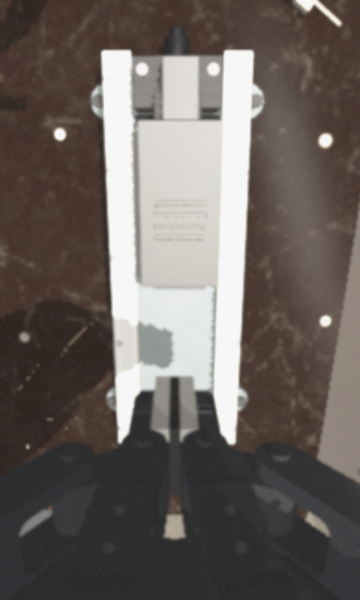

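The tab lies level with the roof (52.4 mm right out to its tip) past the ledge at about (180,85). The cover is closed over the cell, and the robot is clear.

```bash
python3 -c "
from h import *
print(r.job_done())"
```

```text
the job is handed in; nothing more can be done
None
```

The cell is in the bay with its button end toward the latch, and the cover is clicked shut behind the ledge (push peaked at about 11–12 N); I handed the job in at about 33 s, with the robot clear of everything.

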